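Find the free lid of the parts case and push it open

ROBOT

A 6-joint arm with a two-finger parallel gripper is mounted at the origin on a cart in front of the work surface, level with it; the furniture and walls round the work are solid. World frame = base frame: x ahead of the robot, y to its left, z up, the work surface at z = 0. Lengths are in m, angles in rad, forces in N, time in s.
With the tool pointing down it reaches from about 0.25 to 0.775 m from the base axis. Payload 4 kg.
Tool frame: the origin (TCP) lies at the very end of the fingers, on their centre line; the grasp point (between the pads) lies 19 mm behind it (robot.hold_point_z is the distance from the TCP to the grasp point, in m); z points along the fingers, y is the line along which they close (so a half turn about z gives the same grasp; the last joint's range is limited). The gripper opens to 94 mm and grips with 3 to 60 N. Pads are 16 mm wide; open, the fingers measure 119 mm over their backs; the gripper's body (75 mm by 177 mm) begins 78 mm behind the grasp point.
Start: joints at [-1.252, 0.087, 1.371, -0, 1.684, -0.103], TCP at [0.225, -0.502, 0.206] pointing down, gripper open.
Joint ranges: [-3.1, 3.1], [-0.76, 2.03], [0.27, 2.55], [-1.08, 4.22], [0.17, 2.65], [-2.57, 2.57]. Speed limits (rad/s): [2.79, 2.79, 3.14, 3.14, 3.14, 3.14].

INTERFACE

Orientations are given as [roll, pitch, yaw] about the fixed x, y, z axes, in that order (R = Rz(yaw) Ry(pitch) Rx(roll)).
In Python, from bench import robot gives the robot as it stands.
- The arm moves only by the tool carry_out, never from a script. Its argument "steps" is a list of rows, each a list of 3 entries, a list of its own where there are three numbers: the shift along the tool's x, y, z in m, then the turn about the tool's z in units of 10 degrees (1.0 is 10 degrees), then the closure, from -1 (fully open) to 1 (shut). In form: [[[tx, ty, tz], roll, jaw], ...]. A call has 1 to 10 rows; each row is the pose to reach, as a shift and turn from the pose commanded when the call began, along the tool's axes at that moment; what a row does not reach only later rows make up. A row lasts 1/8 s, in which the tool goes at most 62.5 mm and 10.7 degrees, less where a joint would pass 70% of its speed; a pose out of reach is approached as far as the arm can. A call with a gripper value outside its range is refused whole. The fingers move at their own pace and stop on an object; the grip force is fixed at half the most. Time passes only in rows, so rows that repeat a pose let the fingers close. It gives the time, the measured TCP pose, the force, the opening and the grip force at its end, in the units of the state.
- robot.get_obs(): the state, without advancing time (a new reading comes with each control period).
- robot.snapshot(name): name is "scene" or "top" or "wrist"; returns a dict with "image" (480x640x3 uint8, red, green, blue), "z_map" (480x640 float32, m along the optical axis (not along the pixel's ray), 0 where there is no reading), "mtx" (3x3 intrinsics, pixels), "D" ([k1, k2, p1, p2, k3] as OpenCV has them; the pictures are not rectified), "R" (3x3) and "t" (3): a world point X has camera coordinates R X + t. Camera axes: x right, y down, z forward; pixel columns grow to the right and rows downward; lengths in m; the calibration is good to about 2 mm. A picture is of the moment at which its call begins.
- robot.close_job(): hands the job in; it is judged then, once.
The state is a dict: "time": time; "joint_positions": joint angles; "qvel": joint speeds; "joint_torque": joint torques, N m; "tool_pos": TCP position; "ee_rot": TCP orientation; "wrist_force": force on the tool from outside, world axes, zero at the start; "wrist_torque": the same for the moment, N m; "width": finger opening in m; "finger_force": force on a finger pad.
Only numpy, scipy, OpenCV 4.12 (cv2) and the standard library are available. Lean on these libraries where they do the work, as an engineer would, in place of code of your own. Each camera call takes 0.05 s, during which the arm holds its last target. There are 200 camera calls.

TASK

One of the four lids on the grey parts case is free and the other three are blocked from inside: with the fingertips, press the grooved tail of each gently, without forcing it, until you find the lid that rocks. Press that tail well down so that the lid stands up steeply, then push the raised edge toward the back until the lid stands fully open against its stop, just past upright, and leave it so. Nothing is to be picked up: leave the loupe, the loupe case and the little pot where they stand.

Things in the scene. Friction and masses are not known exactly. Their poses are not given: they have to be found in the camera images.
- case: grey parts case fixed to the bench, 64 mm deep (x), 244 wide (y), walls 50 high; its top is filled by four identical aluminium lids side by side, 60 mm apart, each with a grooved tail out over the back. Origin: centre of its underside, on the bench; +x to its back (away from the robot at yaw 0), +y to its left, z up. Three lids are blocked from inside, one (a new one each time) is free; all look the same
- lid1 (a joint): tilt of the lid leftmost (case y = +90 mm), seen from the front: 0 shut, grows as tail sinks and front edge rises; stop 1.70 rad (7 degrees past upright). A blocked lid gives under 0.1 rad; the free one turns with light friction (2 to 6 N on the tail) and stays at any angle. Pressed down some 25 mm, the tail brings the lid up to about 1 rad
- lid1_tail (a point): point on top of that lid's tail, mid width, 24 mm behind its axle, 50 mm above the bench when shut: press down here. The tail is 34 mm long from the axle, with free air below. The axle is level along case y, at case x = +40 mm (8 mm behind the back wall), z = 47.5 mm. Lids are 53.5 mm wide and 5 mm thick
- lid1_lip (a point): top of that lid's front edge, mid width, 67 mm in front of its axle; shut, it lies flush with the walls' tops (z = 50 mm), so no fingertip gets under it. Once it stands steep (over 0.8 rad, edge some 95 mm above the bench), a level push on it from the front, 20 to 40 mm above the case, past the axle, swings the lid over; at shallow tilts it wedges against an upright finger instead
- lid2 (a joint): tilt of the lid second from the left (case y = +30 mm), seen from the front: 0 shut, grows as tail sinks and front edge rises; stop 1.70 rad (7 degrees past upright). A blocked lid gives under 0.1 rad; the free one turns with light friction (2 to 6 N on the tail) and stays at any angle. Pressed down some 25 mm, the tail brings the lid up to about 1 rad
- lid2_tail (a point): point on top of that lid's tail, mid width, 24 mm behind its axle, 50 mm above the bench when shut: press down here. The tail is 34 mm long from the axle, with free air below. The axle is level along case y, at case x = +40 mm (8 mm behind the back wall), z = 47.5 mm. Lids are 53.5 mm wide and 5 mm thick
- lid2_lip (a point): top of that lid's front edge, mid width, 67 mm in front of its axle; shut, it lies flush with the walls' tops (z = 50 mm), so no fingertip gets under it. Once it stands steep (over 0.8 rad, edge some 95 mm above the bench), a level push on it from the front, 20 to 40 mm above the case, past the axle, swings the lid over; at shallow tilts it wedges against an upright finger instead
- lid3 (a joint): tilt of the lid third from the left (case y = -30 mm), seen from the front: 0 shut, grows as tail sinks and front edge rises; stop 1.70 rad (7 degrees past upright). A blocked lid gives under 0.1 rad; the free one turns with light friction (2 to 6 N on the tail) and stays at any angle. Pressed down some 25 mm, the tail brings the lid up to about 1 rad
- lid3_tail (a point): point on top of that lid's tail, mid width, 24 mm behind its axle, 50 mm above the bench when shut: press down here. The tail is 34 mm long from the axle, with free air below. The axle is level along case y, at case x = +40 mm (8 mm behind the back wall), z = 47.5 mm. Lids are 53.5 mm wide and 5 mm thick
- lid3_lip (a point): top of that lid's front edge, mid width, 67 mm in front of its axle; shut, it lies flush with the walls' tops (z = 50 mm), so no fingertip gets under it. Once it stands steep (over 0.8 rad, edge some 95 mm above the bench), a level push on it from the front, 20 to 40 mm above the case, past the axle, swings the lid over; at shallow tilts it wedges against an upright finger instead
- lid4 (a joint): tilt of the lid rightmost (case y = -90 mm), seen from the front: 0 shut, grows as tail sinks and front edge rises; stop 1.70 rad (7 degrees past upright). A blocked lid gives under 0.1 rad; the free one turns with light friction (2 to 6 N on the tail) and stays at any angle. Pressed down some 25 mm, the tail brings the lid up to about 1 rad
- lid4_tail (a point): point on top of that lid's tail, mid width, 24 mm behind its axle, 50 mm above the bench when shut: press down here. The tail is 34 mm long from the axle, with free air below. The axle is level along case y, at case x = +40 mm (8 mm behind the back wall), z = 47.5 mm. Lids are 53.5 mm wide and 5 mm thick
- lid4_lip (a point): top of that lid's front edge, mid width, 67 mm in front of its axle; shut, it lies flush with the walls' tops (z = 50 mm), so no fingertip gets under it. Once it stands steep (over 0.8 rad, edge some 95 mm above the bench), a level push on it from the front, 20 to 40 mm above the case, past the axle, swings the lid over; at shallow tilts it wedges against an upright finger instead
- loupe: bystander: black eye loupe standing to the right of the case, 32 mm across, 28 mm high; origin under its centre
- loupe_case: bystander: oval black loupe case behind the parts case, 44x54 mm, 20 mm high; origin under its centre
- pot: bystander: little round red and beige pot behind the parts case, 22 mm across, 18 mm high; origin under its centre

How it is judged:
By the outcome, as a careful person would: the job done as asked, in the order asked, and still so for the second after the job is handed in, with the robot touching nothing.
It also fails if it takes over 58 s, if anything falls off the work surface, if the arm or the gripper's body presses on something with over 40 N, if the wrist force passes 120 N, or if a joint passes its speed limit or range.

## Working session

There is one attempt and no reset: what is moved stays moved. The work goes in short steps, Python scripts to look and compute and a tool call to move; the robot and the scene stay as the last step left them, time stands still between calls to the robot, and variables do not carry over. Pictures are saved under pics/ and viewed, at most 10 in all, crops included, and the job is handed in when it is done.

Besides the shell and the picture viewer there is one more tool, called after "Request:" as name([rows], argument=value, ...), one row to a line, values as JSON. carry_out: Moves the arm, as the interface text tells. Its arguments: {"type":"object","properties":{"steps":{"type":"array","items":{"type":"array"}}},"required":["steps"]}

```bash
mkdir -p pics; cat > h.py <<'E'
import numpy as np, cv2
from bench import robot
def pts(s):
    z=s["z_map"]; h,w=z.shape
    u,v=np.meshgrid(np.arange(w),np.arange(h))
    n=cv2.undistortPoints(np.stack([u,v],-1).reshape(-1,1,2).astype(np.float64),s["mtx"],s["D"]).reshape(h,w,2)
    P=np.dstack([n[...,0]*z,n[...,1]*z,z])
    W=(P-np.array(s["t"]).ravel())@np.array(s["R"])
    W[z==0]=np.nan
    return W
E
python3 - <<'E'
from h import *
o=robot.get_obs(); print(o["tool_pos"],o["ee_rot"],o["wrist_force"],o["width"],o["time"])
for n in("top","scene"):
    s=robot.snapshot(n); cv2.imwrite(f"pics/{n}0.png",s["image"][...,::-1]); np.savez(f"{n}0.npz",**s)
    W=pts(s); 
    m=(W[...,2]>.044)&(W[...,2]<.056)
    k,l,st,c=cv2.connectedComponentsWithStats(m.astype(np.uint8))
    for i in np.argsort(-st[1:,4])[:3]+1:
        p=W[l==i]; print(n,st[i],p.mean(0),cv2.minAreaRect((p[:,:2]*1000).astype(np.float32)))
E
```

```text
[ 0.22499046 -0.50129054  0.20431897] [-3.13943331e+00 -2.18598140e-04  4.21834299e-01] [ 0.05379499  0.12562823 -0.14274335] 0.09394171189212307 0.0
top [ 195  214  134   72 6709] [ 0.54995366 -0.08471978  0.05056592] ((551.1749267578125, -84.8742446899414), (243.6746368408203, 107.43153381347656), 83.2469253540039)
top [ 516  253   68  120 4784] [ 0.44081638 -0.63607871  0.05242428] ((441.6822509765625, -647.8399047851562), (233.7624969482422, 135.69053649902344), 10.135960578918457)
top [569 113  29  81 698] [ 0.77130888 -0.72931682  0.04898243] ((764.2991943359375, -724.94189453125), (58.46434020996094, 171.5572509765625), 88.56327819824219)
scene [ 219  215  151  141 9508] [ 0.54897368 -0.07414317  0.0488225 ] ((550.7904052734375, -84.44267272949219), (246.50904846191406, 108.1426010131836), 83.5696792602539)
scene [ 420   78  113   52 3549] [ 0.4423066  -0.63309586  0.05165143] ((443.5402526855469, -641.9678955078125), (222.170654296875, 131.77369689941406), 3.0654358863830566)
scene [ 13 266  62  47 558] [0.84552973 0.11907219 0.05226971] ((856.76220703125, 114.541748046875), (85.49950408935547, 63.781829833984375), 60.9741096496582)
```

View pics/top0.png

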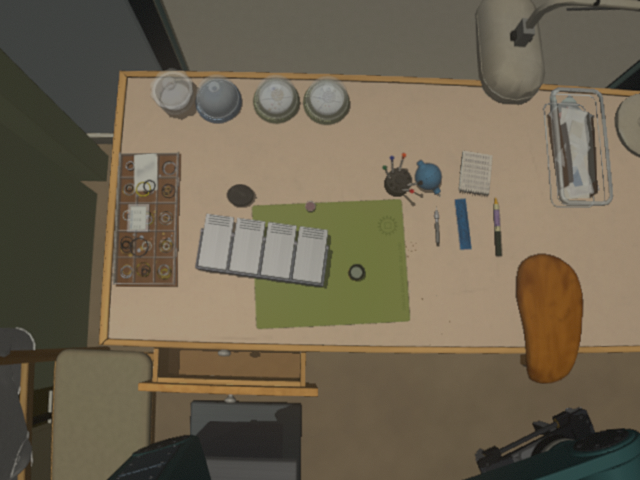

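View pics/scene0.png

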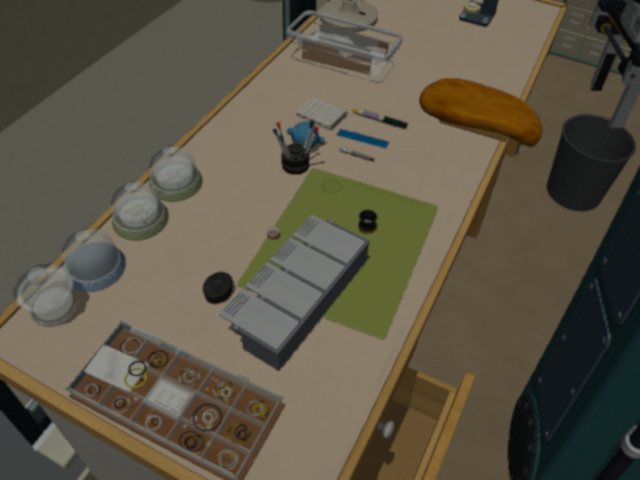

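The top view shows the case with its lids at about (263,250) and the tails toward the top of the picture. The loupe is at (357,272), the pot at (311,207) and the loupe case at (240,195). Lid heights (about 50 mm) and the 244 × 107 mm footprint match the data given. The case origin works out at about (0.530, -0.082) with yaw about -0.117. The tails are then lid1 (0.604, 0.000), lid2 (0.597, -0.060), lid3 (0.590, -0.120) and lid4 (0.583, -0.179).

I'll start with lid4.

Request:
carry_out([
  [[0.06, -0.019, 0], 0.8, 1],
  [[0.118, -0.038, 0], 1.6, 1],
  [[0.176, -0.057, 0], 2.4, 1],
  [[0.234, -0.076, 0], 3.09, 1],
  [[0.292, -0.095, 0], 3.09, 1],
  [[0.35, -0.114, 0], 3.09, 1],
  [[0.408, -0.132, 0], 3.09, 1],
  [[0.459, -0.148, 0.03], 3.09, 1],
  [[0.459, -0.148, 0.08], 3.09, 1],
  [[0.459, -0.148, 0.1], 3.09, 1],
])

```text
time: 1.35
tool_pos: [0.5816, -0.1769, 0.1005]
ee_rot: [-3.14, 0.008, -0.116]
wrist_force: [-0.1, -0.3, -0.3]
width: 0.0006
finger_force: 0.0
```

Request:
carry_out([
  [[0, 0, 0.03], 0, 1],
  [[0, 0, 0.05], 0, 1],
  [[0, 0, 0.05], 0, 1],
])

```text
time: 1.72
tool_pos: [0.5816, -0.1781, 0.0527]
ee_rot: [-3.14, 0.005, -0.117]
wrist_force: [0.2, -0.7, -0.3]
width: 0.0006
finger_force: 0.0
```

```bash
python3 - <<'E'
from h import *
s=robot.snapshot("scene"); cv2.imwrite("pics/s1.png",cv2.resize(s["image"][180:380,190:450,::-1],None,fx=3,fy=3)[:600,:780])
o=robot.get_obs(); print(o["tool_pos"],o["wrist_force"])
E
```

```text
[ 0.58264222 -0.17861296  0.05448384] [-0.05356305  0.47270267  0.92314307]
```

View pics/s1.png

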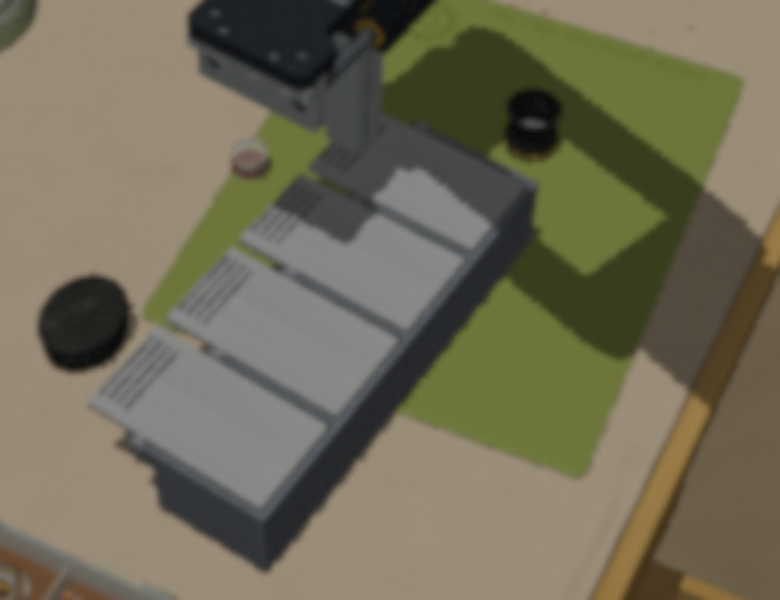

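The crop shows the closed fingertips just above lid4's tail at about (355,145), clear of the pot at (250,158). I'll press gently.

Request:
carry_out([
  [[0, 0, 0.003], 0, 1],
  [[0, 0, 0.006], 0, 1],
  [[0, 0, 0.007], 0, 1],
  [[0, 0, 0.007], 0, 1],
])

```text
time: 2.28
tool_pos: [0.584, -0.1792, 0.0494]
ee_rot: [3.141, -0.002, -0.118]
wrist_force: [1.4, -0.6, 2.3]
width: 0.0003
finger_force: 1.2
```

Request:
carry_out([
  [[0, 0, 0.002], 0, 1],
  [[0, 0, 0.002], 0, 1],
  [[0, 0, 0.002], 0, 1],
])

```text
time: 2.65
tool_pos: [0.5839, -0.1791, 0.0468]
ee_rot: [3.141, -0.001, -0.118]
wrist_force: [2.2, -0.6, 2.6]
width: 0.0007
finger_force: 1.4
```

Request:
carry_out([
  [[0, 0, 0.002], 0, 1],
  [[0, 0, 0.003], 0, 1],
  [[0, 0, 0.003], 0, 1],
])

```text
time: 3.02
tool_pos: [0.5833, -0.179, 0.0432]
ee_rot: [3.141, 0.0, -0.118]
wrist_force: [2.3, -0.8, 1.1]
width: 0.0004
finger_force: 1.1
```

Low, steady force at 7 mm suggests that it rocks. I'll check by depth.

```bash
cat >> h.py <<'E'
O=np.array([.530,-.082]); a=-.117; X=np.array([np.cos(a),np.sin(a)]); Y=np.array([-np.sin(a),np.cos(a)])
def lids(n):
    s=robot.snapshot(n); W=pts(s); c=np.dstack([(W[...,:2]-O)@X,(W[...,:2]-O)@Y,W[...,2]])
    for i,y in enumerate((.09,.03,-.03,-.09)):
        for lo,hi in((-.03,-.01),(-.01,.01),(.01,.03),(.03,.05)):
            m=(abs(c[...,1]-y)<.018)&(c[...,0]>lo)&(c[...,0]<hi)&(c[...,2]>.03)
            print(n,"lid",i+1,lo,m.sum(),np.round(np.median(c[m][:,2]),4) if m.any() else None)
    return s
E
python3 - <<'E'
from h import *
s=lids("scene"); cv2.imwrite("pics/s2.png",cv2.resize(s["image"][180:380,190:450,::-1],None,fx=3,fy=3)[:600,:780])
o=robot.get_obs(); print(o["tool_pos"],o["wrist_force"])
E
```

```text
scene lid 1 -0.03 329 0.0488
scene lid 1 -0.01 321 0.0489
scene lid 1 0.01 316 0.049
scene lid 1 0.03 300 0.049
scene lid 2 -0.03 293 0.0489
scene lid 2 -0.01 283 0.0491
scene lid 2 0.01 273 0.0491
scene lid 2 0.03 272 0.049
scene lid 3 -0.03 342 0.0494
scene lid 3 -0.01 981 0.402
scene lid 3 0.01 1260 0.4001
scene lid 3 0.03 1597 0.3813
scene lid 4 -0.03 417 0.4156
scene lid 4 -0.01 202 0.0684
scene lid 4 0.01 722 0.2648
scene lid 4 0.03 1644 0.241
[ 0.58325486 -0.17893052  0.04320403] [ 0.79163438 -0.78366661  1.78427087]
```

View pics/s2.png

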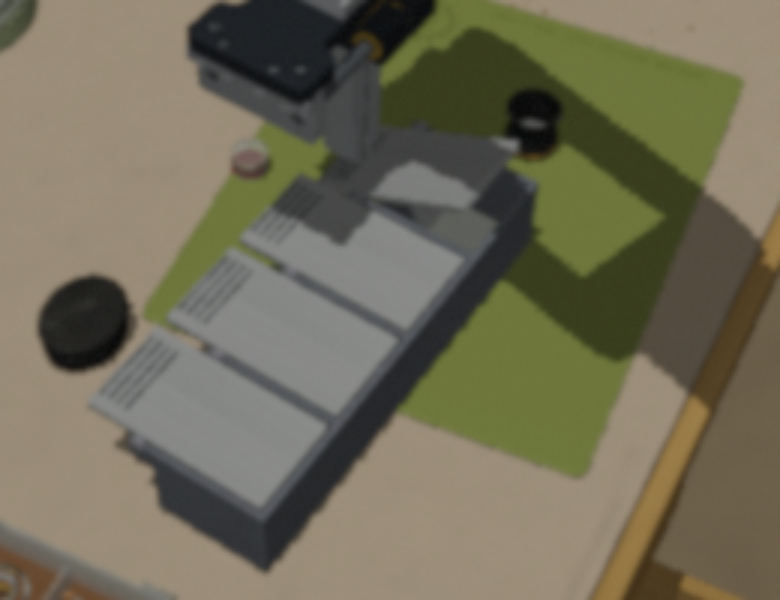

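Lid4 has clearly tilted, with its front edge raised at about (510,145), while the others lie flat at 49 mm. So lid4 is the free one, and I'll press its tail well down.

Request:
carry_out([
  [[0, 0, 0.003], 0, 1],
  [[0, 0, 0.006], 0, 1],
  [[-0.001, 0, 0.009], 0, 1],
  [[-0.001, 0, 0.012], 0, 1],
  [[-0.002, 0, 0.015], 0, 1],
  [[-0.002, 0, 0.017], 0, 1],
  [[-0.002, 0, 0.019], 0, 1],
  [[-0.002, 0, 0.02], 0, 1],
  [[-0.002, 0, 0.02], 0, 1],
])

```text
time: 4.2
tool_pos: [0.5812, -0.1786, 0.0232]
ee_rot: [-3.142, 0.0, -0.118]
wrist_force: [1.0, -0.4, 0.7]
width: 0.0007
finger_force: 0.4
```

Request:
carry_out([
  [[0.003, 0, -0.04], 0, 1],
  [[0.003, 0, -0.1], 0, 1],
  [[0, 0, -0.14], 0, 1],
  [[-0.05, 0, -0.14], 0, 1],
  [[-0.1, 0, -0.14], 0, 1],
  [[-0.1, 0, -0.14], 0, 1],
  [[-0.1, 0, -0.1], 0, 1],
  [[-0.1, 0, -0.1], 0, 1],
])

```text
time: 5.2
tool_pos: [0.4803, -0.166, 0.1203]
ee_rot: [-3.139, 0.007, -0.117]
wrist_force: [-0.0, -1.3, -0.7]
width: 0.0004
finger_force: 0.0
```

```bash
python3 - <<'E'
from h import *
s=robot.snapshot("scene"); cv2.imwrite("pics/s3.png",cv2.resize(s["image"][150:350,190:450,::-1],None,fx=3,fy=3)[:600,:780])
W=pts(s);c=np.dstack([(W[...,:2]-O)@X,(W[...,:2]-O)@Y,W[...,2]])
m=(abs(c[...,1]+.1)<.018)&(c[...,0]>-.01)&(c[...,0]<.07)&(c[...,2]>.055)&(c[...,2]<.12)
p=c[m]
for lo in np.arange(0,.07,.01):
    q=p[(p[:,0]>lo)&(p[:,0]<lo+.01)]; print(round(lo,2),len(q),q[:,2].min() if len(q) else 0,q[:,2].max() if len(q) else 0)
o=robot.get_obs(); t=o["tool_pos"]; print(t,o["wrist_force"],(t[:2]-O)@X,(t[:2]-O)@Y)
E
```

```text
0.0 53 0.05514746183495315 0.06086763457901945
0.01 122 0.056394026351791735 0.11163131946564069
0.02 128 0.05877238439046916 0.10977763109408667
0.03 13 0.06158520994959397 0.0688297594054744
0.04 0 0 0
0.05 0 0 0
0.06 0 0 0
0.07 0 0 0
[ 0.4816377  -0.1665461   0.12225465] [ 0.63553424 -0.42532001 -0.554431  ] -0.03816231860218565 -0.0896135671390223
```

View pics/s3.png

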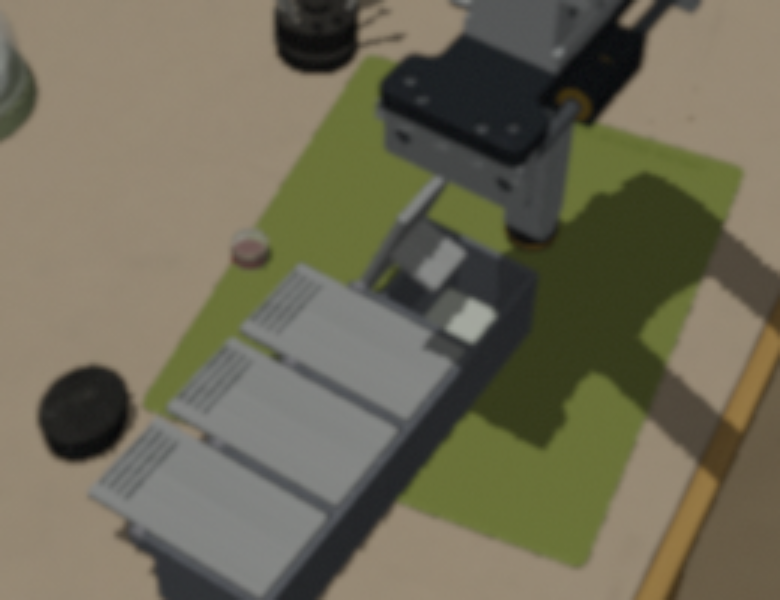

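The lid stands at about 1.1 rad with its lip near case x = 15 mm, z = 110 mm, seen at (440,185). The fingers are in front of it at (530,240). I'll lower them and push level toward the back.

Request:
carry_out([
  [[0, 0, 0.034], 0, 1],
  [[0, 0, 0.034], 0, 1],
  [[0.02, 0, 0.034], 0, 1],
  [[0.032, 0, 0.034], 0, 1],
  [[0.042, 0, 0.034], 0, 1],
  [[0.05, 0, 0.034], 0, 1],
  [[0.058, 0, 0.034], 0, 1],
  [[0.064, 0, 0.034], 0, 1],
  [[0.069, 0, 0.034], 0, 1],
  [[0.069, 0, 0.034], 0, 1],
])

```text
time: 6.5
tool_pos: [0.5509, -0.175, 0.0894]
ee_rot: [3.142, -0.0, -0.117]
wrist_force: [-0.8, -0.4, 0.4]
width: 0.0002
finger_force: 0.0
```

Request:
carry_out([
  [[0.002, 0, 0], 0, 1],
  [[0.004, 0, 0], 0, 1],
  [[0.004, 0, 0], 0, 1],
  [[0.004, 0, 0], 0, 1],
])

```text
time: 7.0
tool_pos: [0.5538, -0.1754, 0.0892]
ee_rot: [-3.142, 0.002, -0.118]
wrist_force: [-3.0, 0.6, 0.7]
width: 0.0004
finger_force: 1.7
```

Request:
carry_out([
  [[0.002, 0, 0], 0, 1],
  [[0.003, 0, 0], 0, 1],
  [[0.003, 0, 0], 0, 1],
])

```text
time: 7.38
tool_pos: [0.5542, -0.1754, 0.0892]
ee_rot: [-3.141, 0.008, -0.118]
wrist_force: [-10.7, 1.0, 3.5]
width: 0.0007
finger_force: 5.3
```

Force has risen with no further travel at TCP x ≈ 35 mm, which is what the stop geometry predicts. I'll back off and check.

Request:
carry_out([
  [[-0.02, 0, 0], 0, 1],
  [[-0.06, 0, 0], 0, 1],
  [[-0.1, 0, -0.03], 0, 1],
  [[-0.13, 0, -0.09], 0, 1],
  [[-0.15, 0, -0.13], 0, 1],
  [[-0.15, 0, -0.13], 0, 1],
  [[-0.15, 0, -0.13], 0, 1],
])

```text
time: 8.25
tool_pos: [0.4091, -0.1583, 0.2192]
ee_rot: [3.141, -0.001, -0.117]
wrist_force: [-0.0, -0.0, -0.2]
width: 0.0002
finger_force: 0.0
```

```bash
python3 - <<'E'
from h import *
s=robot.snapshot("scene"); cv2.imwrite("pics/s4.png",cv2.resize(s["image"][150:350,190:450,::-1],None,fx=3,fy=3)[:600,:780])
for n in("scene","top"):
    W=pts(s if n=="scene" else robot.snapshot(n));c=np.dstack([(W[...,:2]-O)@X,(W[...,:2]-O)@Y,W[...,2]])
    m=(abs(c[...,1]+.09)<.02)&(c[...,0]>-.01)&(c[...,0]<.08)&(c[...,2]>.055)&(c[...,2]<.13)
    p=c[m]; print(n,len(p))
    for lo in np.arange(.055,.125,.01):
        q=p[(p[:,2]>lo)&(p[:,2]<lo+.01)]; print(round(lo,3),len(q),np.round(np.median(q[:,0]),4) if len(q) else 0)
E
```

```text
scene 739
0.055 20 0.0396
0.065 358 0.0277
0.075 76 0.0424
0.085 75 0.0435
0.095 85 0.0451
0.105 123 0.0468
0.115 2 0.0469
0.125 0 0
top 471
0.055 7 0.04
0.065 246 0.0285
0.075 60 0.0419
0.085 33 0.0438
0.095 35 0.0452
0.105 68 0.0476
0.115 22 0.0491
0.125 0 0
```

View pics/s4.png

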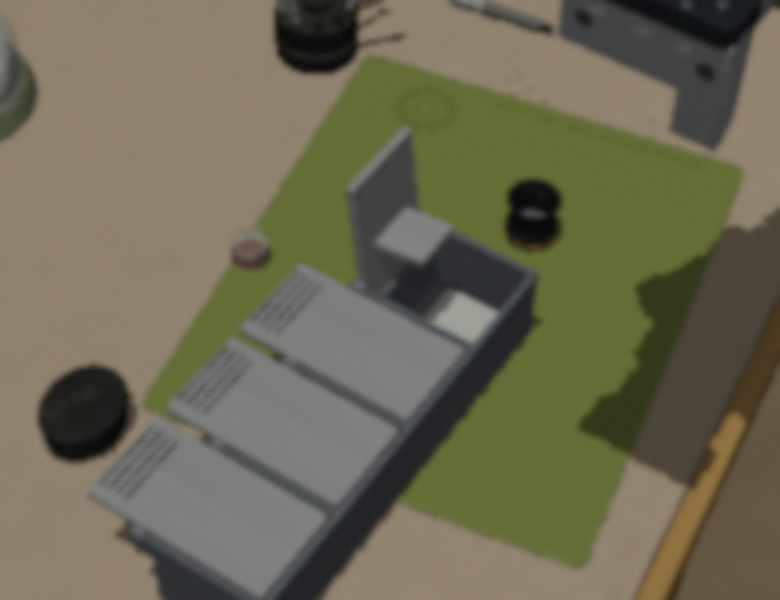

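Lid4 stands past upright at (385,200). The slope in the depth data is about 0.14 rad past vertical, so it is at its stop. The loupe, pot and loupe case are where they were, and the robot is clear.

```bash
python3 -c "
from bench import robot
print(robot.close_job())"
```

```text
the job is handed in; nothing more can be done
None
```

Lid4, the rightmost, was the free one: I opened it against its stop, just past upright, and handed the job in with the robot clear, the bystanders unmoved and about 8 s of the 58 s used; it rocked on the first press, so I didn't press the other three.

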